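# Drive a jammed piston out of a chromatography column and clip the rod away

### The arm

A 7-joint arm with a two-finger parallel gripper is mounted at the origin on the work surface. World frame = base frame: x ahead of the robot, y to its left, z up, the work surface at z = 0. Lengths are in m, angles in rad, forces in N, time in s.
With the tool pointing down it reaches from about 0.425 to 0.95 m from the base axis. Payload 4.7 kg.
Tool frame: the origin (TCP) lies on the centre line of the jaws, within the pads' length; the fingertips stand 11 mm ahead of it and the grasp point (between the pads) lies 8 mm behind it; z points along the fingers, x is the direction in which the jaws open and shut, and the axes are right-handed (so a half turn about z gives the same grasp; the last joint's range is limited). The gripper opens to 87 mm and grips with 3 to 60 N. Pads are 19 mm wide; open, the fingers measure 117 mm over their backs; the gripper's body (75 mm by 190 mm) begins 51 mm behind the grasp point.
Start: joints at [-1.339, 0.469, -0.049, 1.532, 0.024, 1.141, -0.082], TCP at [0.174, 0.652, 0.234] pointing down, gripper open.
Joint ranges: [-2.59, 2.59], [-0.33, 1.99], [-1.39, 1.29], [0.1, 2.45], [-1.04, 4.18], [0.21, 1.99], [-2.66, 2.66]. Speed limits (rad/s): [2.57, 2.57, 3.14, 3.14, 3.14, 3.14, 3.14].

### API

Orientations are given as a rotation vector (axis times angle).
In Python, from workcell import bot gives the robot as it stands.
- The arm moves only by the tool apply_moves, never from a script. Its argument "moves" is text: rows parted by semicolons, each of 5 numbers parted by spaces: the shift along the tool's x, y, z in mm, then the turn about the tool's z in degrees, then the finger opening in mm, from 0 to 87. In form: tx ty tz spin fingers; .... A call has 1 to 20 rows; each row is the pose to reach, as a shift and turn from the pose commanded when the call began, along the tool's axes at that moment; what a row does not reach only later rows make up. A row lasts 1/8 s, in which the tool goes at most 62.5 mm and 10.7 degrees, less where a joint would pass 70% of its speed; a pose out of reach is approached as far as the arm can. A call with a gripper value outside its range is refused whole. The fingers move at their own pace and stop on an object; the grip force is fixed at half the most. Time passes only in rows, so rows that repeat a pose let the fingers close. It gives the time, the measured TCP pose, the force and the opening at its end, in the units of the state.
- bot.observe(): the state, without advancing time (a new reading comes with each control period).
- bot.get_image(name): name is "scene" or "top"; returns a dict with "color" (420x560x3 uint8, blue, green, red), "mtx" (3x3 intrinsics, pixels), "origin" and "rotation" of the camera in the world. Camera axes: x right, y down, z forward; pixel columns grow to the right and rows downward; lengths in m; the calibration is good to about 2 mm. A picture is of the moment at which its call begins. There is no depth.
- bot.finish_job(): hands the job in, once; it reports no verdict.
The state is a dict: "time": time; "joints": joint angles; "joint_velocities": joint speeds; "effort": joint torques, N m; "tool_pos": TCP position; "ee_rot": TCP orientation; "ft_force": force on the tool from outside, world axes, zero at the start; "wrist_torque": the same for the moment, N m; "opening": finger opening in m.
Only numpy, scipy, OpenCV 4.12 (cv2) and the standard library are available. Lean on these libraries where they do the work, as an engineer would, in place of code of your own. Each camera call takes 0.05 s, during which the arm holds its last target. There are 200 camera calls.

### The job

The piston is jammed inside the glass column that lies in the stand. Take the thinner of the two round metal rods out of its spring clips in the grey rod tray, put it through the hole in the column's black end cap and drive the piston right out of the open end, so that it drops into the padded catch tray. Then draw the rod back out and press it into its clips again until both have snapped home; be gentle with the glass column and leave everything else where it is.

Things in the scene. Friction and masses are not known exactly. Their poses are not given: they have to be found in the camera images.
- column_stand: Fixed stand: grey base board (110 mm wide, 10 mm thick, x = -70 to +65 mm) with two saddles that hold a horizontal glass column 140 mm long, its bore axis 62 mm above the bench. Origin on the bench under the column's middle; +x points along the column in the push direction (black cap to open end), z up. Highest points: cap and thumb screws, 86 mm. The bench behind the cap is free.
- column_inlet (a point): Mouth of the hole in the outer face of the column's black end cap, where the rod goes in, on the bore axis; axes as column_stand. Cap 48 mm across, 25 mm thick, with a round hole of 20 mm right through; behind it the glass barrel, 36 mm outside, 28 mm bore, 115 mm long.
- column_outlet (a point): Centre of the column's open end, where the piston comes out; same axes as column_stand. The rod's nose must be pushed about 20 to 25 mm past it for the piston to drop off the edge clear onto the pad.
- catch_tray (a point): Centre of the thick grey foam pad in the white catch tray, its top 36 mm above the bench (12 mm below the bottom of the bore), 121 mm along +x from the column_stand origin. Pad 134 x 88 mm from x = +54 to +188 mm, so it begins under the column's open end; the tray's side and far walls reach 54 mm above the bench.
- piston_center (a point): Centre of the white piston with dark seal rings, 26 mm diameter, 60 mm long along its x axis, about 60 g, loose but tight in the bore (a steady drag of about 9 to 16 N all along the bore). It cannot pass the 20 mm hole of the cap, so it leaves only by the open end.
- push_rod_center (a point): Centre of the push rod: plain aluminium, 15 mm diameter, 200 mm long along its x axis, both ends rounded and alike, about 0.1 kg. At the start it is home in the two spring clips of its groove: on the groove floor, its axis 29.5 mm above the bench.
- clip_a (a point): Centre of the push rod's axis, when home, at one of its two steel spring clips (16 mm long, at x = -66 mm in the rod tray, axes as rod_tray). Each clip is a pair of sprung lips open to the top, 12 mm apart: a rod resting on them lies about 10 mm too high; pressed down or pulled up with about 5 to 8 N per clip it passes.
- clip_b (a point): The same for the other clip, at x = +66 mm in the rod tray.
- thick_rod_center (a point): Centre of the thick rod: same look and length, 25 mm diameter, does not fit the cap's hole. It is clipped in the other groove. Leave it alone.
- rod_tray: Fixed grey moulded tray, 216 mm (x, along the rods) x 164 mm (y), 34 mm high, origin under its centre. Groove along x at y = -42 mm for the push rod, y = +42 mm for the thick rod, floor 22 mm above the bench. An open finger well crosses the middle from side to side (x = -42 to +42 mm, floor 6 mm above the bench): only there can a rod be gripped. Rod home: centred at x = 0.
- tape_roll: Bystander: brown roll of tape lying flat, 84 mm across, 24 mm high; origin under its centre.
- spatula: Bystander: slim steel laboratory spatula with a wooden grip, 163 mm long, lying on the bench, 10 mm high; origin at its middle.
- beaker: Bystander: glass beaker, 72 mm across, 95 mm high; origin under its centre.
- reagent_bottle: Bystander: amber bottle, 70 mm across, 160 mm high; origin under its centre.
- flask: Bystander: conical flask, 86 mm across, 122 mm high; origin under its centre.
- spare_fitting: Bystander: spare grey column fitting, a ring 48 mm across and 30 mm high; origin under its centre.
- tube_rack: Bystander: white rack with capped tubes, 100 x 200 mm, 90 mm high; origin under its centre.
Mind the look-alikes: they are no part of the job. What is shaped like the part that bears push_rod_center but blue or yellow is not meant.

How it is judged:
By the outcome, as a careful person would: the job done as asked, in the order asked, and still so for the second after the job is handed in, with the robot touching nothing.
It also fails if it takes over 67 s, if anything falls off the work surface, if the arm or the gripper's body presses on something with over 40 N, if the wrist force passes 120 N, or if a joint passes its speed limit or range.

## Working session

There is one attempt and no reset: what is moved stays moved. The work goes in short steps, Python scripts to look and compute and a tool call to move; the robot and the scene stay as the last step left them, time stands still between calls to the robot, and variables do not carry over. Pictures are saved under pics/ and viewed, about 8 in all and at most 12, crops included, and the job is handed in when it is done.

Besides the shell and the picture viewer there is one more tool, called after "Call:" in YAML: its name, and indented under it one key for each argument. apply_moves: Moves the arm, as the interface text tells. Its arguments: {"type":"object","properties":{"moves":{"type":"string"}},"required":["moves"]}

```bash
mkdir -p pics
cat > h.py <<'E'
import numpy as np, cv2
from workcell import bot
from scipy.spatial.transform import Rotation as R
def ray(im,uv):
    d=np.linalg.inv(im['mtx'])@np.array([uv[0],uv[1],1.0]); d=np.array(im['rotation'])@d
    return np.array(im['origin']),d
def onz(im,uv,z):
    o,d=ray(im,uv); return o+d*(z-o[2])/d[2]
def proj(im,p):
    q=np.array(im['rotation']).T@(np.array(p)-im['origin']); q=im['mtx']@q; return q[:2]/q[2]
E
python3 - <<'E'
from h import *
for n in('scene','top'):
    im=bot.get_image(n); cv2.imwrite(f'pics/{n}0.png',cv2.resize(im['color'],(800,600),interpolation=cv2.INTER_CUBIC)); np.save(n+'0.npy',im,allow_pickle=True)
    print(n,im['mtx'],im['origin'],im['rotation'])
s=bot.observe();print(s)
E
```

```text
scene [[440.9040098    0.         282.45563304]
 [  0.         440.9040098  213.73735968]
 [  0.           0.           1.        ]] [ 0.90020931 -0.29586121  0.9459382 ] [-2.37940633 -1.13232608  0.30415962]
top [[425.62803265   0.         273.66307705]
 [  0.         425.62803265 207.77930451]
 [  0.           0.           1.        ]] [0.34028283 0.03281043 1.12374195] [-2.14908477  2.11761844 -0.15050719]
{'time': 0.1, 'joints': array([-1.33891066,  0.46937677, -0.04858644,  1.53358508,  0.02412817,
        1.14098285, -0.08231806]), 'joint_velocities': array([ 0.00041307, -0.00329081,  0.00124509, -0.00238267, -0.00034192,
       -0.00171725, -0.00018097]), 'effort': array([ 5.53965710e-04, -5.09166133e+01, -8.11711326e-02, -2.36833620e+01,
       -6.14770479e-02,  3.43776005e-02,  6.88618570e-05]), 'tool_pos': array([0.17390644, 0.65167401, 0.23258906]), 'ee_rot': array([ 2.49049940e+00,  1.91306418e+00, -2.10916261e-03]), 'ft_force': array([ 1.45352698, -0.08603006, -0.42112808]), 'wrist_torque': array([ 0.01521625, -0.05038586,  0.00191151]), 'opening': 0.08670893113340253}
```

View pics/top0.png

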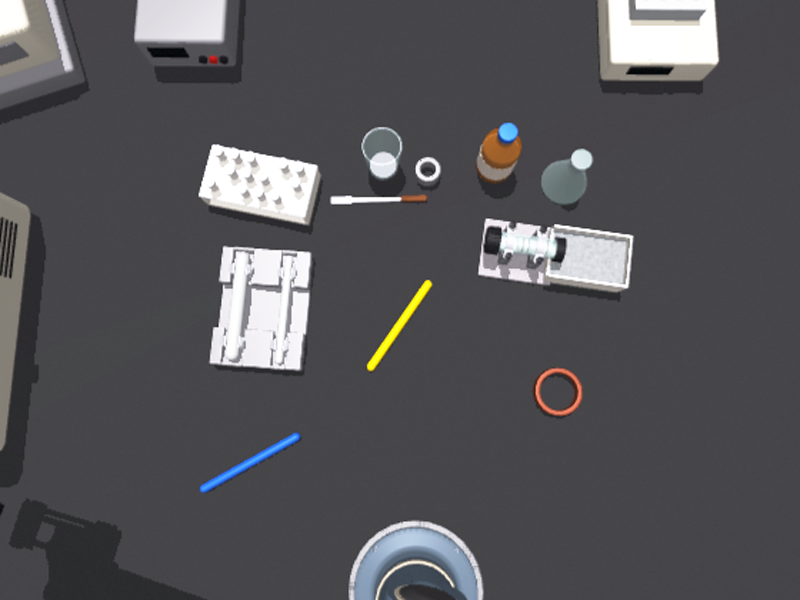

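View pics/scene0.png

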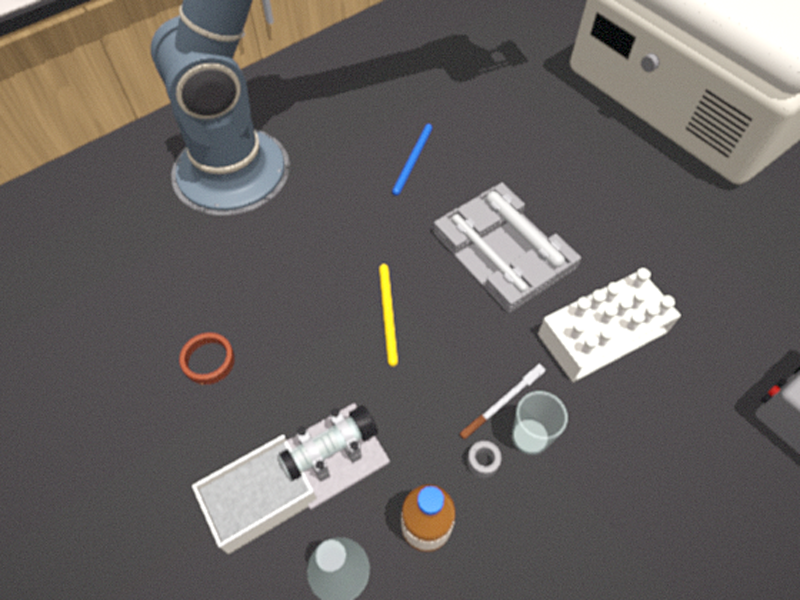

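```bash
sed -i "s/^def ray/def fix(im):\n    im['rotation']=R.from_rotvec(im['rotation']).as_matrix() if np.ndim(im['rotation'])==1 else im['rotation']; return im\ndef load(f): return fix(np.load(f,allow_pickle=True).item())\ndef shot(n): return fix(bot.get_image(n))\ndef ray/" h.py
python3 - <<'E'
from h import *
T=load('top0.npy');S=load('scene0.npy')
print(proj(T,[0,0,0])*1.4286,proj(S,[0,0,0])*1.4286)
def crop(im,x,y,w,h,k):
    c=cv2.resize(im['color'][y:y+h,x:x+w],None,fx=k,fy=k,interpolation=cv2.INTER_CUBIC)
    for i in range(0,w,10): cv2.line(c,(i*k,0),(i*k,4 if i%50 else 10),(0,255,0),1)
    for i in range(0,h,10): cv2.line(c,(0,i*k),(4 if i%50 else 10,i*k),(0,255,0),1)
    return c
a=crop(T,140,165,90,100,4); b=crop(T,325,145,110,60,4)   # 360x400, 440x240
c=crop(S,300,125,110,95,3); d=crop(S,130,280,145,108,3)
M=np.zeros((600,800,3),np.uint8)
M[:400,:360]=a; M[:240,360:800]=b
d2=crop(S,130,280,145,108,3); M[250:250+324,362:362+435]=d2
cv2.imwrite('pics/c1.png',M)
M=cv2.resize(crop(S,300,125,110,95,6),None,fx=1,fy=1); cv2.imwrite('pics/c2.png',M)
print(M.shape)
E
```

```text
[415.65841985 590.91458126] [230.92034568 168.57860168]
(570, 660, 3)
```

View pics/c1.png

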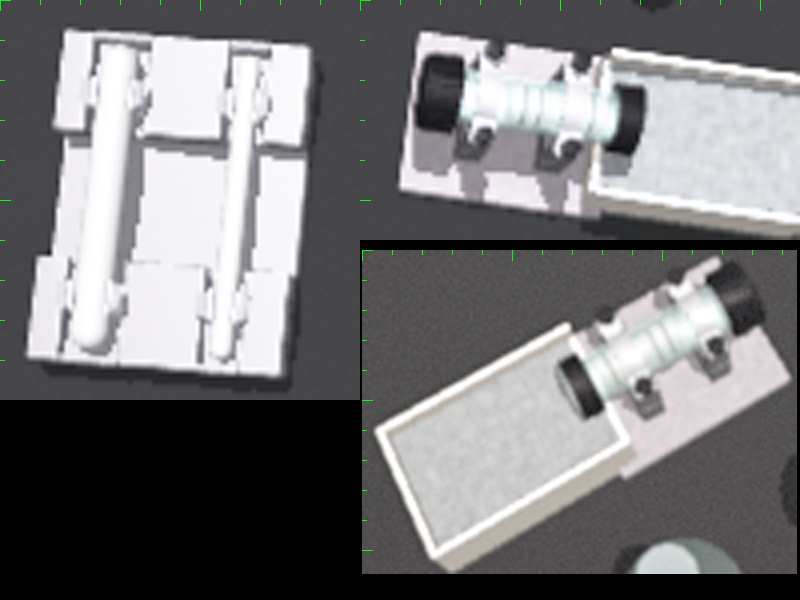

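View pics/c2.png

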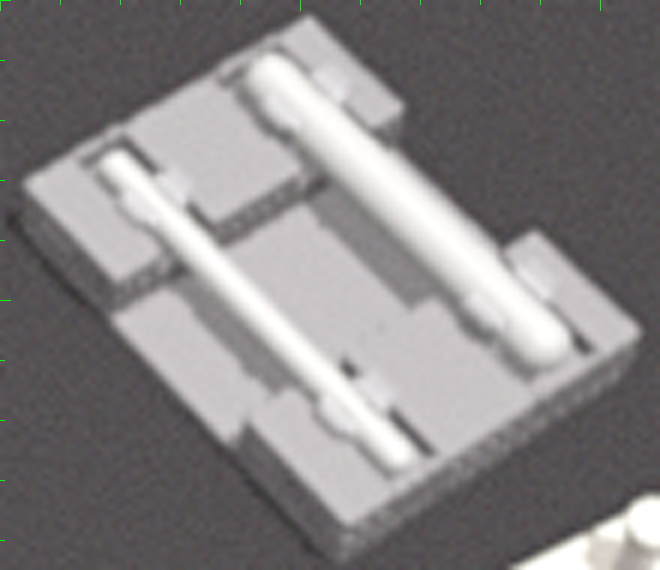

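The pictures show the tray (top px ≈ 183,217) with the thin rod on the right-hand groove. The column's black cap (px ≈ 345,168) is on the left and its open end (px ≈ 392,174) faces image right, toward -y. The rod ends are in crops at (246,57)/(222,358) in the top view and (112,153)/(402,462) in the scene view.

```bash
cat > m.py <<'E'
from h import *
T=load('top0.npy');S=load('scene0.npy')
ta=lambda u,v:(140+u/4-.375,165+v/4-.375); sa=lambda u,v:(300+u/6-.4,125+v/6-.4)
tb=lambda u,v:(325+(u-360)/4-.375,145+v/4-.375); sb=lambda u,v:(130+(u-362)/3-.33,280+(v-250)/3-.33)
def fit(L,W):
    L=np.array(L)[:,:2];W=np.array(W)[:,:2];l=L-L.mean(0);w=W-W.mean(0)
    a=np.arctan2((l[:,0]*w[:,1]-l[:,1]*w[:,0]).sum(),(l*w).sum()); c,s=np.cos(a),np.sin(a);Q=np.array([[c,-s],[s,c]])
    t=W.mean(0)-Q@L.mean(0); print(' pos',t.round(4),'yaw',np.degrees(a).round(2),'res mm',(1e3*(W-L@Q.T-t)).round(1).tolist()); return t,a
# tray x axis toward +worldx?  push rod is at local y=-42 : to the right (-y world) => local x = world +x
L=[(.108,.082),(.108,-.082),(-.108,-.082),(-.108,.082)]
print('tray');fit(L,[onz(T,ta(*p),.034) for p in [(66,31),(312,47),(282,376),(28,357)]])
fit(L,[onz(S,sa(*p),.034) for p in [(640,330),(345,523),(25,183),(305,15)]])
print('rod')
for im,f,e in((T,ta,[(246,55),(222,360)]),(S,sa,[(402,465),(110,150)])):
    A,B=[onz(im,f(*p),.0295) for p in e]; print(A[:2].round(4),B[:2].round(4),'mid',((A+B)/2)[:2].round(4),'len',np.linalg.norm(A-B).round(4),'yaw',np.degrees(np.arctan2(*(A-B)[1::-1])).round(2))
print('board');
# local +x = world -y ; left side (local +y) = world +x (up in top image)
print([onz(T,tb(*p),.01)[:2].round(4) for p in [(421,32),(401,190),(590,215)]],[onz(S,sb(*p),.01)[:2].round(4) for p in [(717,258),(790,378),(625,478)]])
fit([(-.07,.055),(-.07,-.055)],[onz(T,tb(*p),.01) for p in [(421,32),(401,190)]])
# scene: image right-bottom corner of board is at +world x?
fit([(-.07,.055),(-.07,-.055)],[onz(S,sb(*p),.01) for p in [(790,378),(717,258)]])
for n,im,r in(('T',T,(325,150,70,40)),('S',S,(185,280,75,65))):
    x,y,w,h=r; g=im['color'][y:y+h,x:x+w].max(2); m=(g<42).astype(np.uint8)
    k,l,st,ce=cv2.connectedComponentsWithStats(m)
    for i in range(1,k):
        if st[i,4]>25: q=ce[i]+[x,y]; print(n,st[i],q.round(1),onz(im,q,.062)[:2].round(4))
E
python3 m.py
```

```text
tray
 pos [0.49   0.2863] yaw -3.14 res mm [[-0.7, -0.3], [-0.5, 0.6], [0.3, 0.1], [0.9, -0.3]]
 pos [0.4882 0.2859] yaw -3.1 res mm [[-0.0, -0.3], [-1.0, -0.1], [1.7, 0.8], [-0.6, -0.4]]
rod
[0.588  0.2432] [0.3877 0.2502] mid [0.4878 0.2467] len 0.2004 yaw -1.99
[0.5838 0.2381] [0.3847 0.2545] mid [0.4842 0.2463] len 0.1998 yaw -4.68
board
[array([ 0.6682, -0.1253]), array([ 0.5595, -0.1111]), array([ 0.5443, -0.2359])] [array([ 0.5613, -0.1117]), array([ 0.6679, -0.1262]), array([ 0.651 , -0.2584])]
 pos [ 0.6048 -0.1876] yaw -97.42 res mm [[-0.2, 0.0], [0.2, -0.0]]
 pos [ 0.6052 -0.1883] yaw -97.77 res mm [[-1.2, 0.2], [1.2, -0.2]]
T [14 15 10 13 59] [343.2 173.3] [ 0.5985 -0.1258]
T [62 28  8  5 26] [390.7 180.2] [ 0.5819 -0.2461]
```

```bash
cat >> h.py <<'E'
TR=(np.array([.487,.2455]),np.radians(-3.12)); CO=(np.array([.605,-.188]),np.radians(-97.5))
def loc(F,x,y=0):
    c,s=np.cos(F[1]),np.sin(F[1]); return F[0]+[c*x-s*y,s*x+c*y]
def mv(xy,z,ang,s=None):
    s=s or bot.observe(); M=R.from_rotvec(s['ee_rot']).as_matrix(); d=np.r_[xy,z]-s['tool_pos']
    a=np.degrees(np.arctan2(M[1,0],M[0,0])); print('tool mm',(1e3*M.T@d).round(1),'spin',round((a-ang+180)%360-180,2),'tilt',M[:,2].round(4),'f',s['ft_force'].round(1),'t',round(s['time'],2),'op',round(s['opening']*1e3,1))
E
python3 - <<'E'
from h import *
T=load('top0.npy');S=load('scene0.npy')
k=.7
print('bottle',onz(T,(496*k,165*k),0),onz(S,(428*k,533*k),0),'cap z.16',onz(T,(508*k,133*k),.16),onz(S,(431*k,500*k),.16))
print('beaker',onz(T,(383*k,168*k),0),onz(S,(533*k,435*k),0))
mv(TR[0],.133,86.9)
E
```

```text
bottle [ 0.77728318 -0.14778438  0.        ] [ 0.78372652 -0.14694586  0.        ] cap z.16 [ 0.77131622 -0.1426859   0.16      ] [ 0.7761682 -0.1441375  0.16     ]
beaker [0.76890833 0.07049969 0.        ] [0.77548084 0.07509747 0.        ]
tool mm [-311.5  407.2  100.2] spin -11.84 tilt [-4.0e-04 -1.7e-03 -1.0e+00] f [ 1.5 -0.1 -0.4] t 0.1 op 86.7
```

Call:
apply_moves:
  moves: "-312 407 100 -11.8 50;-312 407 100 -11.8 50;-312 407 100 -11.8 50;-312 407 100 -11.8 50;-312 407 100 -11.8 50;-312 407 100 -11.8 50;-312 407 100 -11.8 50;-312 407 100 -11.8 50;-312 407 100 -11.8 50;-312 407 100 -11.8 50;-312 407 100 -11.8 50;-312 407 100 -11.8 50;-312 407 100 -11.8 50"

```text
time: 1.72
tool_pos: [0.4862, 0.2471, 0.1337]
ee_rot: [-2.279, -2.162, -0.001]
ft_force: [0.2, -0.5, -0.3]
opening: 0.0501
```

```bash
python3 -c "
from h import *
mv(TR[0],.0225,86.9)"
```

```text
tool mm [ -1.6   0.9 111.2] spin 0.09 tilt [ 1.e-04  6.e-04 -1.e+00] f [ 0.2 -0.5 -0.3] t 1.73 op 50.1
```

Call:
apply_moves:
  moves: "0 0 40 0 50;0 0 80 0 50;0 0 104 0 50;0 0 111 0 50;0 0 111 0 50"

```text
time: 2.35
tool_pos: [0.4869, 0.2462, 0.0228]
ee_rot: [-2.281, -2.16, -0.0]
ft_force: [0.1, 0.6, 0.0]
opening: 0.0496
```

Run:
```python
from h import *
mv(TR[0],.0225,86.9)
T=shot('top');S=shot('scene')
M=np.zeros((600,800,3),np.uint8)
c=T['color'][165:265,140:230]; M[:500,:450]=cv2.resize(c,None,fx=5,fy=5,interpolation=cv2.INTER_CUBIC)
c=S['color'][125:225,315:401]; M[:400,455:799]=cv2.resize(c,None,fx=4,fy=4,interpolation=cv2.INTER_CUBIC)
cv2.imwrite('pics/g1.png',M)
```

```text
tool mm [-0.7  0.2  0.3] spin -0.01 tilt [ 1.e-04  2.e-04 -1.e+00] f [0.1 0.6 0. ] t 2.35 op 49.6
```

View pics/g1.png

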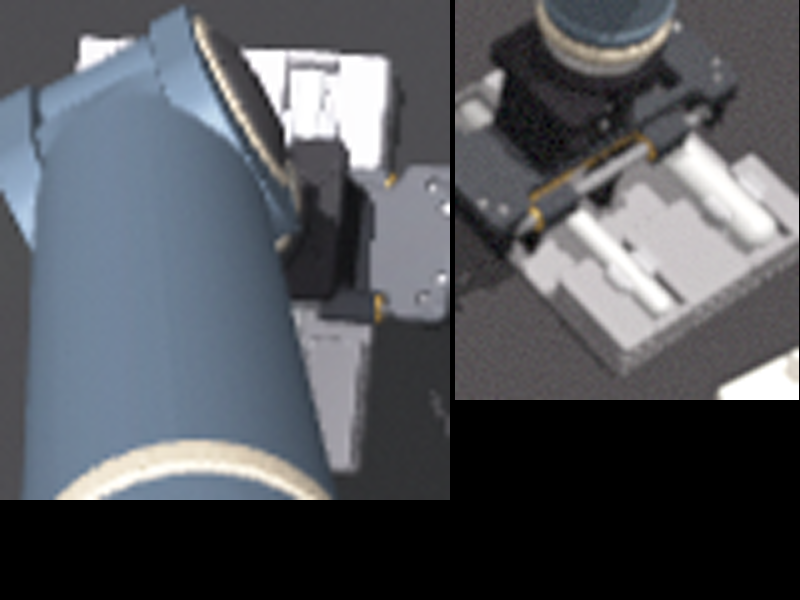

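The jaws straddle the thin rod in the well, which sits midway between the fingers at right crop (590,230), with the thick rod clear. Now I close them.

Call:
apply_moves:
  moves: "0 0 0 0 10;0 0 0 0 10;0 0 0 0 10;0 0 0 0 10;0 0 0 0 10;0 0 0 0 10"

```text
time: 3.2
tool_pos: [0.4868, 0.2457, 0.0226]
ee_rot: [2.282, 2.16, -0.0]
ft_force: [-0.9, -0.8, 1.6]
opening: 0.014
```

Call:
apply_moves:
  moves: "0 0 -2 0 10;0 0 -4 0 10;0 0 -6 0 10;0 0 -8 0 10;0 0 -10 0 10;0 0 -12 0 10;0 0 -15 0 10;0 0 -18 0 10;0 0 -18 0 10"

```text
time: 4.32
tool_pos: [0.4874, 0.2462, 0.0412]
ee_rot: [2.281, 2.16, 0.003]
ft_force: [0.2, -0.1, -0.7]
opening: 0.0142
```

Run:
```python
from h import *
mv(TR[0],.0225,86.9)
S=shot('scene')
c=S['color'][125:225,315:401]; cv2.imwrite('pics/g2.png',cv2.resize(c,None,fx=6,fy=6,interpolation=cv2.INTER_CUBIC))
```

```text
tool mm [-0.8 -0.4 18.7] spin -0.03 tilt [ 0.0015  0.001  -1.    ] f [ 0.2 -0.1 -0.7] t 4.33 op 14.2
```

View pics/g2.png

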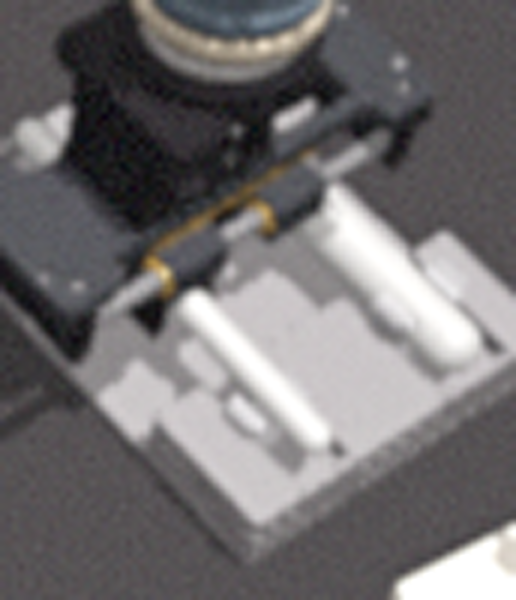

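Both clips have let go: the far end is clear of its clip and the force is only the rod's weight. I'll rest it on the lips to level it, then regrip nearer the tail.

Call:
apply_moves:
  moves: "0 0 4 0 10;0 0 7 0 10;0 0 8.5 0 10;0 0 8.5 0 10;0 0 8.5 0 40;0 0 8.5 0 40;0 0 8.5 0 40;0 -14 8.5 0 40;0 -27 8.5 0 40;0 -27 8.5 0 40;0 -27 8.5 0 40"

```text
time: 5.75
tool_pos: [0.4599, 0.2475, 0.0322]
ee_rot: [2.281, 2.16, 0.001]
ft_force: [1.3, 0.6, -0.0]
opening: 0.0398
```

Call:
apply_moves:
  moves: "0 0 0 0 10;0 0 0 0 10;0 0 0 0 10;0 0 0 0 10;0 0 0 0 10;0 0 -10 0 10;0 0 -30 0 10;0 0 -60 0 10;0 0 -90 0 10;0 0 -120 0 10;0 0 -120 0 10"

```text
time: 7.12
tool_pos: [0.4612, 0.2482, 0.1546]
ee_rot: [2.281, 2.159, 0.009]
ft_force: [0.3, -0.8, -2.1]
opening: 0.014
```

Run:
```python
from h import *
print(loc(CO,-.07),loc(CO,-.07-.02-.127))
mv(loc(CO,-.07-.02-.127),.15,-7.5)
mv(loc(CO,-.07-.02-.127),.054,-7.5)
```

```text
[ 0.61413683 -0.11859886] [0.63332418 0.02714353]
tool mm [-211.3  184.     4.7] spin 94.36 tilt [ 0.0046  0.0033 -1.    ] f [ 0.3 -0.8 -2.1] t 7.12 op 14.0
tool mm [-211.7  183.6  100.7] spin 94.36 tilt [ 0.0046  0.0033 -1.    ] f [ 0.3 -0.8 -2.1] t 7.12 op 14.0
```

Call:
apply_moves:
  moves: "-211 184 0 94.4 10;-211 184 0 94.4 10;-211 184 0 94.4 10;-211 184 0 94.4 10;-211 184 0 94.4 10;-211 184 0 94.4 10;-211 184 0 94.4 10;-211 184 0 94.4 10;-211 184 0 94.4 10;-211 184 0 94.4 10;-211 184 0 94.4 10;-211 184 0 94.4 10"

```text
time: 8.62
tool_pos: [0.6318, 0.0265, 0.1518]
ee_rot: [-3.135, 0.205, 0.001]
ft_force: [0.7, 0.6, -0.2]
opening: 0.0138
```

Run:
```python
from h import *
mv(loc(CO,-.07-.02-.127),.054,-7.5)
```

```text
tool mm [ 1.4 -0.9 97.8] spin 0.01 tilt [-4.e-04  2.e-04 -1.e+00] f [ 0.7  0.6 -0.2] t 8.62 op 13.8
```

Call:
apply_moves:
  moves: "1 0 40 0 10;1 0 80 0 10;1 0 97.5 0 10;1 0 97.5 0 10;1 0 97.5 0 10"

```text
time: 9.25
tool_pos: [0.6343, 0.0262, 0.0561]
ee_rot: [-3.134, 0.207, -0.004]
ft_force: [-0.4, -0.5, -0.6]
opening: 0.014
```

Run:
```python
from h import *
mv(loc(CO,-.07-.02-.127),.054,-7.5)
T=shot('top');S=shot('scene');np.save('top1.npy',T,allow_pickle=True);np.save('scene1.npy',S,allow_pickle=True)
M=np.zeros((600,800,3),np.uint8)
c=T['color'][145:205,270:430]; M[:300,:800]=cv2.resize(c,None,fx=5,fy=5,interpolation=cv2.INTER_CUBIC)
c=S['color'][255:330,190:350]; M[300:600,:640]=cv2.resize(c,None,fx=4,fy=4,interpolation=cv2.INTER_CUBIC)
cv2.imwrite('pics/i1.png',M)
nose=loc(CO,-.09)
print('nose pred T',proj(T,[*nose,.062]),'S',proj(S,[*nose,.062]), 'inlet',proj(T,[*loc(CO,-.07),.062]),proj(S,[*loc(CO,-.07),.062]))
```

```text
tool mm [-1.1 -0.8  2.1] spin -0.05 tilt [ 2.9e-03  3.0e-04 -1.0e+00] f [-0.4 -0.5 -0.6] t 9.25 op 14.0
nose pred T [332.48994332 166.19994724] S [267.10719885 288.4522105 ] inlet [340.26268468 167.28491112] [258.9466451  293.14417442]
```

View pics/i1.png

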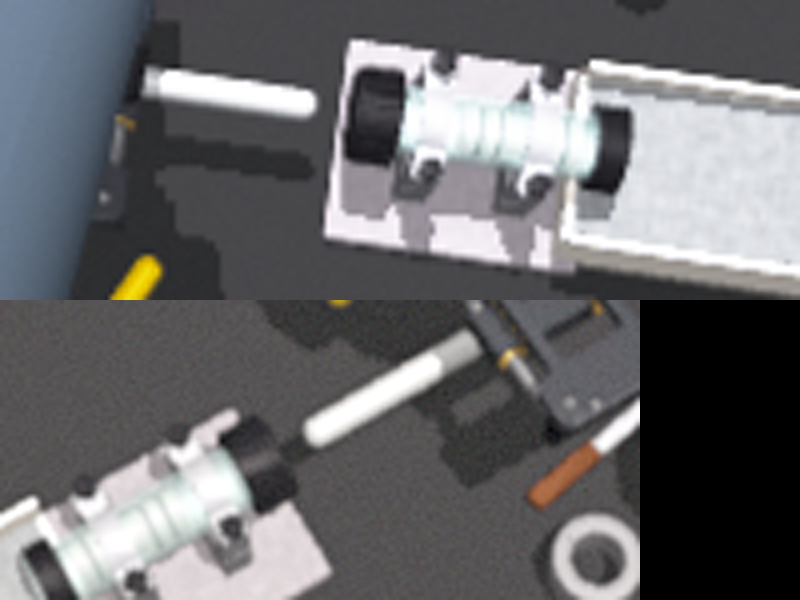

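```bash
cat > ax.py <<'E'
from h import *
import sys
T=load(sys.argv[1]);S=load(sys.argv[2])
def edges(im,p0,half,r=14):
    # max-gradient edges across the column axis through pixel p0 ; n = normal
    g=cv2.GaussianBlur(cv2.cvtColor(im['color'],cv2.COLOR_BGR2GRAY),(0,0),.7).astype(np.float32)
    a=proj(im,[*loc(CO,-.05),.062]);b=proj(im,[*loc(CO,.05),.062]);t=(b-a)/np.linalg.norm(b-a);n=np.array([-t[1],t[0]])
    s=np.arange(-r,r,.1); P=(p0+s[:,None]*n).astype(np.float32)
    v=cv2.remap(g,P[None,:,0],P[None,:,1],cv2.INTER_LINEAR)[0]; d=np.gradient(v)
    lo=(s>-half-3)&(s<-half+3); hi=(s<half+3)&(s>half-3)
    e0=s[lo][d[lo].argmin()]; e1=s[hi][d[hi].argmax()]
    return e0,e1,p0+n*(e0+e1)/2
C=[]
for nm,im in(('T',T),('S',S)):
    k=np.linalg.norm(proj(im,[*loc(CO,-.05),.062])-proj(im,[*loc(CO,.05),.062]))/.1
    for x,rad in((-.064,.024),(-.058,.024),(-.052,.024),(.057,.022),(.062,.022),(.066,.022)):
        p=proj(im,[*loc(CO,x),.062]); e0,e1,m=edges(im,p,rad*k); print(nm,x,'half',round((e1-e0)/2/k*1e3,1),'mid off mm',round((e1+e0)/2/k*1e3,2))
    # rod line
    a=proj(im,[*loc(CO,-.20),.062]);b=proj(im,[*loc(CO,-.088),.062]);g=im['color'].min(2)
    m=np.zeros(g.shape,np.uint8);cv2.line(m,tuple(int(i) for i in a.round()),tuple(int(i) for i in b.round()),255,17)
    m=((g>130)&(m>0)).astype(np.uint8); q,l,st,_=cv2.connectedComponentsWithStats(m); i=1+st[1:,4].argmax()
    ys,xs=np.nonzero(l==i); vx,vy,x0,y0=cv2.fitLine(np.c_[xs,ys].astype(np.float32),cv2.DIST_HUBER,0,.01,.01).ravel()
    t=(b-a)/np.linalg.norm(b-a); n=np.array([-t[1],t[0]])
    print(nm,'rod end px',(np.c_[xs,ys]@t).max()+.5-(a@t),'pred',np.linalg.norm(b-a))
    for x in(-.17,-.09,-.07,.07):
        p=proj(im,[*loc(CO,x),.062]); D=np.array([vx,vy]);N=np.array([-vy,vx]);N*=np.sign(N@n)
        print(nm,'rod at',x,'off mm',round(float((np.array([x0,y0])-p)@N/(n@N)/k*1e3),2))
    o=im['origin']; print(nm,'n dir world per view (viewing dir)',(ray(im,p)[1]).round(2))
E
python3 ax.py top1.npy scene1.npy
```

```text
T -0.064 half 26.1 mid off mm -0.76
T -0.058 half 24.7 mid off mm -0.13
T -0.052 half 24.8 mid off mm -0.51
T 0.057 half 22.4 mid off mm -0.38
T 0.062 half 21.9 mid off mm 0.89
T 0.066 half 21.2 mid off mm 0.38
T rod end px 43.1041629967126 pred 43.76313876638677
T rod at -0.17 off mm -2.0
T rod at -0.09 off mm -1.75
T rod at -0.07 off mm -1.68
T rod at 0.07 off mm -1.24
T n dir world per view (viewing dir) [ 0.24 -0.27 -0.98]
S -0.064 half 23.3 mid off mm 1.01
S -0.058 half 23.5 mid off mm 0.41
S -0.052 half 22.8 mid off mm 0.1
S 0.057 half 21.7 mid off mm 0.61
S 0.062 half 21.6 mid off mm 1.11
S 0.066 half 22.0 mid off mm 0.91
S rod end px 51.220317773076246 pred 50.79223962417374
S rod at -0.17 off mm 0.34
S rod at -0.09 off mm -0.09
S rod at -0.07 off mm -0.21
S rod at 0.07 off mm -1.04
S n dir world per view (viewing dir) [-0.34  0.04 -0.99]
```

Call:
apply_moves:
  moves: "-1 0 1 0 10;-1 0 1 0 10;-1 0 1 0 10;-1 0 1 0 10"

```text
time: 9.85
tool_pos: [0.632, 0.0266, 0.0535]
ee_rot: [-3.135, 0.207, -0.0]
ft_force: [-0.6, -0.2, -1.3]
opening: 0.0141
```

```bash
python3 - <<'E'
from h import *
mv(loc(CO,-.07-.02-.127),.054,-7.5)
for n in('top','scene'): np.save(n+'2.npy',shot(n),allow_pickle=True)
E
python3 ax.py top2.npy scene2.npy | grep rod
```

```text
tool mm [ 1.2 -0.7 -0.5] spin -0.04 tilt [ 0.e+00  1.e-04 -1.e+00] f [-0.6 -0.2 -1.3] t 9.85 op 14.1
T rod end px 43.242408437382835 pred 43.76313876638677
T rod at -0.17 off mm 0.52
T rod at -0.09 off mm 1.26
T rod at -0.07 off mm 1.45
T rod at 0.07 off mm 2.75
S rod end px 51.5887975253534 pred 50.79223962417374
S rod at -0.17 off mm 1.47
S rod at -0.09 off mm 1.29
S rod at -0.07 off mm 1.24
S rod at 0.07 off mm 0.88
```

Call:
apply_moves:
  moves: "1.2 0 -1.5 0 10;1.2 0 -1.5 0 10;1.2 0 -1.5 0 10;1.2 5 -1.5 0 10;1.2 10 -1.5 0 10;1.2 14 -1.5 0 10;1.2 18 -1.5 0 10;1.2 22 -1.5 0 10;1.2 26 -1.5 0 10;1.2 26 -1.5 0 10"

```text
time: 11.2
tool_pos: [0.6297, 0.0001, 0.055]
ee_rot: [3.135, -0.208, 0.0]
ft_force: [0.3, -0.7, -1.4]
opening: 0.0141
```

```bash
python3 - <<'E'
from h import *
mv(loc(CO,-.07+.006-.127),.054,-7.5)
for n in('top','scene'): np.save(n+'3.npy',shot(n),allow_pickle=True)
E
python3 ax.py top3.npy scene3.npy | grep rod
```

```text
tool mm [ 0.  -1.3  1. ] spin -0.08 tilt [ 0.e+00 -1.e-04 -1.e+00] f [ 0.3 -0.7 -1.4] t 11.2 op 14.1
T rod end px 51.16559243629189 pred 43.76313876638677
T rod at -0.17 off mm -0.41
T rod at -0.09 off mm -0.57
T rod at -0.07 off mm -0.61
T rod at 0.07 off mm -0.89
S rod end px 58.7841042714868 pred 50.79223962417374
S rod at -0.17 off mm 0.9
S rod at -0.09 off mm 0.72
S rod at -0.07 off mm 0.68
S rod at 0.07 off mm 0.35
```

Call:
apply_moves:
  moves: "0 4 0 0 10;0 8 0 0 10;0 12 0 0 10;0 16 0 0 10;0 20 0 0 10;0 25 0 0 10;0 30 0 0 10;0 35 0 0 10;0 40 0 0 10;0 45 0 0 10;0 50 0 0 10"

```text
time: 12.68
tool_pos: [0.6232, -0.0486, 0.055]
ee_rot: [-3.133, 0.207, 0.0]
ft_force: [0.8, 7.7, -0.7]
opening: 0.0141
```

Call:
apply_moves:
  moves: "0 4 0 0 10;0 8 0 0 10;0 12 0 0 10;0 16 0 0 10;0 20 0 0 10;0 24 0 0 10;0 28 0 0 10;0 32 0 0 10;0 36 0 0 10;0 40 0 0 10;0 44 0 0 10;0 48 0 0 10;0 52 0 0 10;0 52 0 0 10"

```text
time: 14.42
tool_pos: [0.6172, -0.0926, 0.0546]
ee_rot: [-3.126, 0.199, 0.002]
ft_force: [1.2, 12.8, 0.7]
opening: 0.0143
```

Run:
```python
from h import *
mv(loc(CO,-.07+.105-.127),.054,-7.5)
```

```text
tool mm [0.3 4.2 0.6] spin 0.22 tilt [-8.0e-04  9.8e-03 -1.0e+00] f [ 1.2 12.8  0.7] t 14.43 op 14.3
```

Call:
apply_moves:
  moves: "0 3 0 0 10;0 6 0 0 10;0 9 0 0 10;0 9 0 0 10;0 9 0 0 10;0 7 0 0 10;0 6 0 0 10"

```text
time: 15.3
tool_pos: [0.6162, -0.1012, 0.0547]
ee_rot: [-3.129, 0.201, 0.001]
ft_force: [0.3, 7.5, -1.3]
opening: 0.014
```

Run:
```python
from h import *
mv(loc(CO,-.07+.105-.127),.054,-7.5)
T=shot('top');S=shot('scene')
M=np.zeros((600,800,3),np.uint8)
c=T['color'][145:205,270:430]; M[:300,:800]=cv2.resize(c,None,fx=5,fy=5,interpolation=cv2.INTER_CUBIC)
c=S['color'][255:330,190:350]; M[300:600,:640]=cv2.resize(c,None,fx=4,fy=4,interpolation=cv2.INTER_CUBIC)
cv2.imwrite('pics/p1.png',M)
```

```text
tool mm [ 0.3 -4.5  0.7] spin 0.16 tilt [-5.0e-04  6.2e-03 -1.0e+00] f [ 0.3  7.5 -1.3] t 15.3 op 14.0
```

View pics/p1.png

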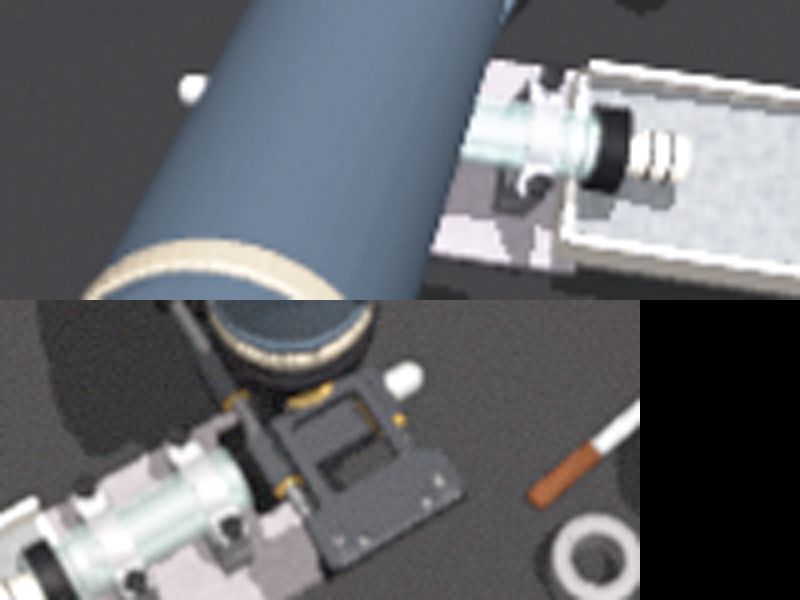

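Run:
```python
from h import *
T=load('top3.npy');S=load('scene3.npy')
t=onz(T,(270+179/5-.4,145+90/5-.4),.062);s=onz(S,(190+422/4-.4,255+(377-300)/4-.4),.062);i=loc(CO,-.07)
print(t,s,np.linalg.norm(t[:2]-i),np.linalg.norm(s[:2]-i))
```

```text
[ 0.62539368 -0.02945677  0.062     ] [ 0.62860661 -0.03117278  0.062     ] 0.0898500308856675 0.08861542938232911
```

Call:
apply_moves:
  moves: "0 0 1 0 10;0 0 2 0 10;0 0 2 0 16;0 0 2 0 20;0 0 2 0 40;0 0 2 0 40;0 -10 2 0 40;0 -25 2 0 40;0 -40 2 0 40;0 -52 2 0 40;0 -52 2 0 40;0 -52 2 0 40"

```text
time: 16.9
tool_pos: [0.6223, -0.0554, 0.0531]
ee_rot: [3.134, -0.207, -0.0]
ft_force: [-0.5, 0.6, 0.8]
opening: 0.0399
```

Run:
```python
from h import *
mv(loc(CO,-.07-.069),.054,-7.5)
T=shot('top');S=shot('scene')
M=np.zeros((600,800,3),np.uint8)
c=T['color'][145:205,270:430]; M[:300,:800]=cv2.resize(c,None,fx=5,fy=5,interpolation=cv2.INTER_CUBIC)
c=S['color'][255:330,190:350]; M[300:600,:640]=cv2.resize(c,None,fx=4,fy=4,interpolation=cv2.INTER_CUBIC)
cv2.imwrite('pics/p2.png',M)
```

```text
tool mm [ 0.1 -5.3 -0.9] spin -0.06 tilt [-1.e-04 -5.e-04 -1.e+00] f [-0.5  0.6  0.8] t 16.9 op 39.9
```

View pics/p2.png

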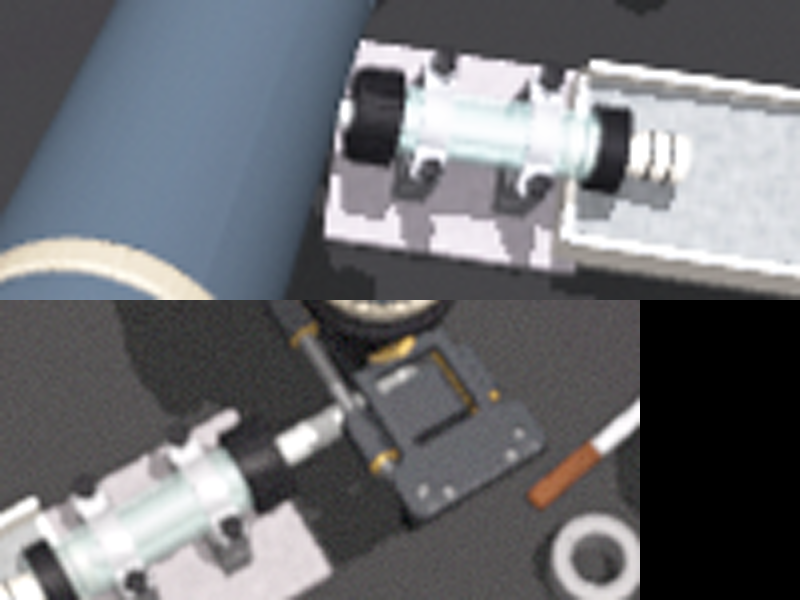

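The rod lies in line in the cap hole, with its visible part at scene crop (310,435), and the piston sticks out about 28 mm at top crop (660,157). Regripping at the tail.

Call:
apply_moves:
  moves: "0 -3 1 0 40;0 -6 1 0 40;0 -6 1 0 10;0 -6 1 0 10;0 -6 1 0 10;0 -6 1 0 10;0 -6 1 0 10;0 -6 0 0 10;0 -6 -0.5 0 10;0 -6 -0.5 0 10"

```text
time: 18.25
tool_pos: [0.6231, -0.0489, 0.0534]
ee_rot: [-3.135, 0.206, 0.0]
ft_force: [-0.2, 0.4, -0.2]
opening: 0.0139
```

```bash
python3 - <<'E'
from h import *
mv(loc(CO,-.07-.069),.054,-7.5)
for n in('top','scene'): np.save(n+'4.npy',shot(n),allow_pickle=True)
E
python3 ax.py top4.npy scene4.npy | grep 'S rod'
```

```text
tool mm [ 0.2  1.3 -0.6] spin -0.04 tilt [-3.e-04  2.e-04 -1.e+00] f [-0.2  0.4 -0.2] t 18.25 op 13.9
S rod end px 58.7841042714868 pred 50.79223962417374
S rod at -0.17 off mm 0.88
S rod at -0.09 off mm 0.44
S rod at -0.07 off mm 0.33
S rod at 0.07 off mm -0.5
```

Call:
apply_moves:
  moves: "0 4 0 0 10;0 8 0 0 10;0 12 0 0 10;0 16 0 0 10;0 20 0 0 10;0 24 0 0 10;0 28 0 0 10;0 32 0 0 10;0 35 0 0 10;0 38 0 0 10;0 38 0 0 10"

```text
time: 19.73
tool_pos: [0.6179, -0.0881, 0.0535]
ee_rot: [3.134, -0.209, -0.0]
ft_force: [-0.5, 0.1, -0.5]
opening: 0.0138
```

Run:
```python
from h import *
mv(loc(CO,-.07-.017),.054,-7.5)
```

```text
tool mm [ 0.3 13.7 -0.4] spin -0.14 tilt [-1.e-04 -1.e-03 -1.e+00] f [-0.5  0.1 -0.5] t 19.73 op 13.8
```

Call:
apply_moves:
  moves: "0 3 0 0 10;0 6 0 0 10;0 9 0 0 10;0 12 0 0 10;0 14 0 0 10;0 14 0 0 10"

```text
time: 20.48
tool_pos: [0.6163, -0.1009, 0.0535]
ee_rot: [3.135, -0.207, -0.0]
ft_force: [1.2, 0.7, -0.8]
opening: 0.0143
```

Run:
```python
from h import *
mv(loc(CO,-.07-.017),.054,-7.5)
T=shot('top');S=shot('scene')
M=np.zeros((600,800,3),np.uint8)
c=T['color'][145:205,270:430]; M[:300,:800]=cv2.resize(c,None,fx=5,fy=5,interpolation=cv2.INTER_CUBIC)
c=S['color'][265:390,120:280]; M[300:600,:384]=cv2.resize(c,(384,300),interpolation=cv2.INTER_CUBIC)
cv2.imwrite('pics/p3.png',M)
```

```text
tool mm [ 0.2  0.8 -0.5] spin -0.06 tilt [-1.e-04 -2.e-04 -1.e+00] f [ 1.2  0.7 -0.8] t 20.48 op 14.3
```

View pics/p3.png

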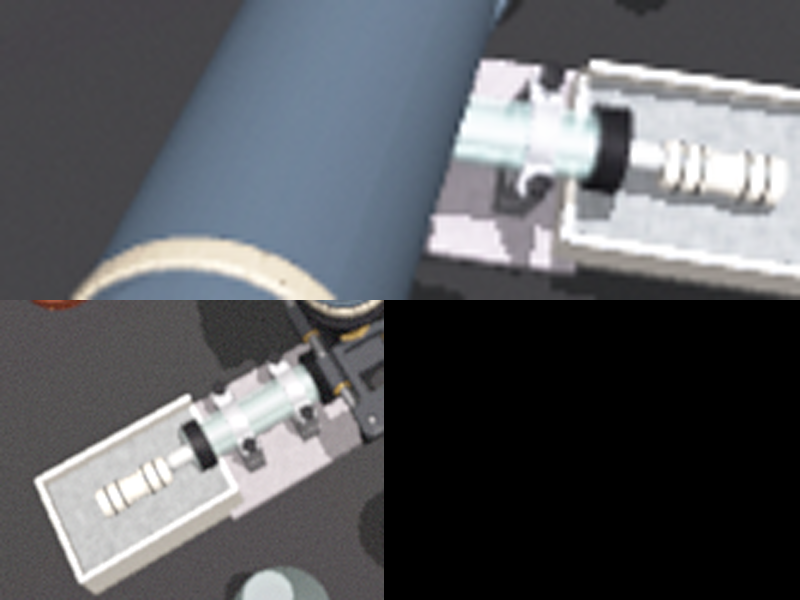

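The piston lies flat on the pad at top crop (725,172), clear of the open end, with the rod nose showing at (650,155). Now drawing the rod back.

Call:
apply_moves:
  moves: "0 -6 0 0 10;0 -14 0 0 10;0 -22 0 0 10;0 -30 0 0 10;0 -38 0 0 10;0 -46 0 0 10;0 -51 0 0 10;0 -53 0 0 10;0 -53 1 0 10;0 -53 1.5 0 10;0 -53 1.5 0 16;0 -53 1.5 0 20;0 -53 1.5 0 40;0 -53 1.5 0 40;0 -45 1.5 0 40;0 -30 1.5 0 40;0 -15 1.5 0 40;0 -3 1.5 0 40;0 1 1.5 0 40;0 1 1.5 0 40"

```text
time: 23.08
tool_pos: [0.6162, -0.1018, 0.052]
ee_rot: [-3.134, 0.207, 0.0]
ft_force: [0.2, 0.4, -0.1]
opening: 0.0401
```

Run:
```python
from h import *
mv(loc(CO,-.07-.0165),.054,-7.5)
T=shot('top');S=shot('scene');i=loc(CO,-.07)
for im in(T,S):
    a=proj(im,[*loc(CO,-.19),.062]);b=proj(im,[*loc(CO,-.12),.062]);g=im['color'].min(2);m=np.zeros(g.shape,np.uint8);cv2.line(m,tuple(map(int,a)),tuple(map(int,b)),255,13)
    m=((g>150)&(m>0)).astype(np.uint8);q,l,st,ce=cv2.connectedComponentsWithStats(m)
    for j in range(1,q):
        if st[j,4]>15:
            ys,xs=np.nonzero(l==j);P=np.c_[xs,ys];t=(b-a)/np.linalg.norm(b-a);e=ce[j]+t*((P@t).min()-.5-ce[j]@t);w=onz(im,e,.0605);print(st[j],'tail behind inlet',np.linalg.norm(w[:2]-i))
```

```text
tool mm [ 0.1  0.4 -2. ] spin -0.07 tilt [-0.e+00  3.e-04 -1.e+00] f [ 0.2  0.4 -0.1] t 23.07 op 40.1
[305 160   5   6  22] tail behind inlet 0.09270003350883324
[283 271  13   9  77] tail behind inlet 0.09109051137163536
[273 280   7   5  21] tail behind inlet 0.051947898075916786
```

Call:
apply_moves:
  moves: "0 0 0 0 10;0 0 0 0 10;0 0 0 0 10;0 0 0 0 10;0 0 0 0 10;0 0 -1 0 10;0 0 -2 0 10;0 -8 -2 0 10;0 -16 -2 0 10;0 -24 -2 0 10;0 -32 -2 0 10;0 -42 -2 0 10;0 -52 -2 0 10;0 -62 -2 0 10;0 -72 -2 0 10;0 -80 -2 0 10;0 -80 -2 0 10"

```text
time: 25.3
tool_pos: [0.6269, -0.0211, 0.0539]
ee_rot: [-3.135, 0.204, 0.0]
ft_force: [0.4, -0.3, -1.5]
opening: 0.0142
```

```bash
python3 - <<'E'
from h import *
mv(loc(CO,-.07-.0165-.135),.054,-7.5)
for n in('top','scene'): np.save(n+'5.npy',shot(n),allow_pickle=True)
E
python3 ax.py top5.npy scene5.npy | grep rod
```

```text
tool mm [  0.1 -53.2  -0.1] spin 0.04 tilt [-1.e-04  4.e-04 -1.e+00] f [ 0.4 -0.3 -1.5] t 25.3 op 14.2
T rod end px 51.027346995621656 pred 43.76313876638677
T rod at -0.17 off mm -0.91
T rod at -0.09 off mm -0.67
T rod at -0.07 off mm -0.61
T rod at 0.07 off mm -0.18
S rod end px 58.7841042714868 pred 50.79223962417374
S rod at -0.17 off mm 0.96
S rod at -0.09 off mm 0.63
S rod at -0.07 off mm 0.55
S rod at 0.07 off mm -0.06
```

Call:
apply_moves:
  moves: "0 -8 0 0 10;0 -16 0 0 10;0 -24 0 0 10;0 -36 0 0 10;0 -48 0 0 10;0 -56 0 0 10;0 -56 0 0 10;0 -56 -30 0 10;0 -56 -60 0 10;0 -56 -90 0 10;0 -56 -90 0 10;0 -56 -90 0 10"

```text
time: 26.9
tool_pos: [0.6333, 0.033, 0.1431]
ee_rot: [3.135, -0.207, -0.003]
ft_force: [-0.6, -0.9, -1.2]
opening: 0.0144
```

Run:
```python
from h import *
s=bot.observe(); mv(TR[0],.15,86.9)
z=s['tool_pos'][2]+.008
for n in('top','scene'):
    im=shot(n); x0=s['tool_pos'][:2]; d=np.array([np.cos(CO[1]),np.sin(CO[1])])
    g=im['color'].min(2);out=[]
    for q in np.arange(.03,.16,.0005):
        p=np.r_[x0+d*q,z]; u=proj(im,p); out.append(cv2.getRectSubPix(g,(1,1),tuple(map(float,u)))[0,0])
    out=np.array(out,float); i=np.nonzero(out>130)[0]; print(n,'nose at mm ahead of grip',30+.5*i.max(), out[i.max()-4:i.max()+6])
```

```text
tool mm [-173.  -191.3   -6.7] spin -94.47 tilt [-0.0016 -0.     -1.    ] f [-0.6 -0.9 -1.2] t 26.9 op 14.4
top nose at mm ahead of grip 154.5 [131. 131. 132. 132. 131. 130. 129. 128. 125. 122.]
scene nose at mm ahead of grip 127.5 [195. 182. 166. 149. 133. 117. 107.  98.  91.  86.]
```

Run:
```python
from h import *
mv(loc(TR,-.026),.143,86.9)
```

```text
tool mm [-1.986e+02 -1.892e+02 -1.000e-01] spin -94.45 tilt [-2.8e-03 -3.0e-04 -1.0e+00] f [ 0.1 -0.6 -1. ] t 27.0 op 14.4
```

Call:
apply_moves:
  moves: "-199 -189 0 -94.4 10;-199 -189 0 -94.4 10;-199 -189 0 -94.4 10;-199 -189 0 -94.4 10;-199 -189 0 -94.4 10;-199 -189 0 -94.4 10;-199 -189 0 -94.4 10;-199 -189 0 -94.4 10;-199 -189 0 -94.4 10;-199 -189 0 -94.4 10;-199 -189 0 -94.4 10;-199 -189 0 -94.4 10;-199 -189 0 -94.4 10"

```text
time: 28.62
tool_pos: [0.4616, 0.2469, 0.144]
ee_rot: [-2.282, -2.159, 0.0]
ft_force: [-0.1, -0.2, -0.8]
opening: 0.0143
```

Run:
```python
from h import *
mv(loc(TR,-.026),.04,86.9)
```

```text
tool mm [  0.   -0.5 104. ] spin -0.07 tilt [-1.e-04 -0.e+00 -1.e+00] f [-0.1 -0.2 -0.8] t 28.62 op 14.3
```

Call:
apply_moves:
  moves: "0 0 30 0 10;0 0 60 0 10;0 0 90 0 10;0 0 102 0 10;0 0 108 0 10;0 0 112 0 10;0 0 112 0 10;0 0 112 0 10"

```text
time: 29.62
tool_pos: [0.4622, 0.247, 0.0327]
ee_rot: [2.281, 2.159, 0.003]
ft_force: [0.2, -0.9, -1.3]
opening: 0.014
```

```bash
cat > far.py <<'E'
from h import *
s=bot.observe(); mv(loc(TR,-.026),.0315,86.9)
S=shot('scene'); S0=load('scene0.npy')
def end(im,z):
    g=im['color'].min(2); q=np.arange(.06,.13,.0005); v=np.array([cv2.getRectSubPix(g,(1,1),tuple(map(float,proj(im,[*loc(TR,x),z]))))[0,0] for x in q],float)
    return q[20+np.gradient(v)[20:].argmin()]
print('far end local x: start',end(S0,.0295),'now',end(S,.0395),end(S,.0295))
cv2.imwrite('pics/f.png',cv2.resize(S['color'][125:225,315:401],None,fx=6,fy=6,interpolation=cv2.INTER_CUBIC))
E
python3 far.py
```

```text
tool mm [-0.2 -1.2  1.2] spin -0.05 tilt [ 1.4e-03  9.0e-04 -1.0e+00] f [ 0.2 -0.9 -1.3] t 29.62 op 14.0
far end local x: start 0.10750000000000004 now 0.11100000000000004 0.10700000000000004
```

Call:
apply_moves:
  moves: "0 -1.5 -1 0 10;0 -3 -1 0 10;0 -3 0 0 10;0 -3 0.8 0 10;0 -3 0.8 0 10;0 -3 0.8 0 40;0 -3 0.8 0 40;0 -3 0.8 0 40;0 10 0.8 0 40;0 26 0.8 0 40;0 26 0.8 0 40;0 26 0.8 0 40"

```text
time: 31.18
tool_pos: [0.4875, 0.2452, 0.031]
ee_rot: [-2.282, -2.159, 0.001]
ft_force: [-0.6, -0.2, 0.4]
opening: 0.0398
```

```bash
python3 far.py
```

```text
tool mm [  0.3 -26.5  -0.5] spin -0.07 tilt [-6.e-04 -2.e-04 -1.e+00] f [-0.6 -0.2  0.4] t 31.18 op 39.8
far end local x: start 0.10750000000000004 now 0.09400000000000003 0.10700000000000004
```

View pics/f.png

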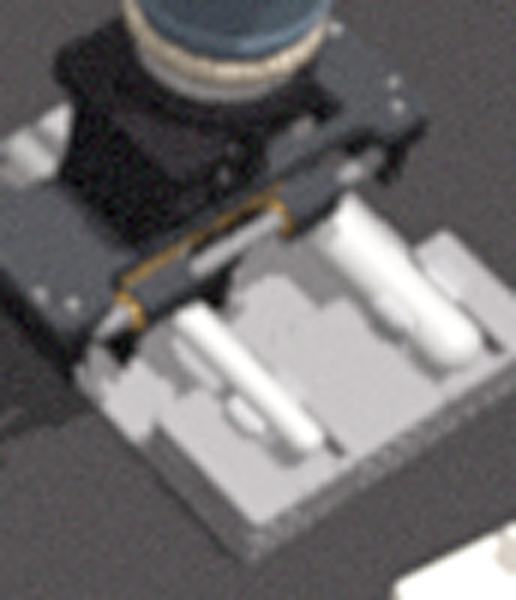

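```bash
cat > far2.py <<'E'
from h import *
def end(im,z):
    g=cv2.resize(im['color'].min(2),None,fx=1,fy=1); q=np.arange(.055,.125,.0005)
    v=np.array([max(cv2.getRectSubPix(g,(1,1),tuple(map(float,proj(im,[*loc(TR,x,y),z]))))[0,0] for y in(-.004,-.002,0,.002,.004)) for x in q],float)
    b=np.median(v[:50]); i=np.nonzero(v>b-25)[0].max(); return b,(q[i]*1e3).round(1),v[70:120:4].astype(int).tolist()
if __name__=='__main__':
    for f in('scene0','top0'): print(f,end(load(f+'.npy'),.0295))
    for n in('scene','top'):
        im=shot(n); print(n,end(im,.0395),end(im,.0295)[:2])
E
python3 far2.py
```

```text
scene0 (np.float64(252.0), np.float64(96.0), [255, 252, 245, 228, 209, 199, 196, 194, 174, 142, 119, 111, 114])
top0 (np.float64(255.0), np.float64(108.0), [255, 255, 255, 254, 247, 216, 132, 148, 195, 234, 199, 111, 71])
scene (np.float64(252.0), np.float64(92.5), [248, 235, 215, 195, 190, 196, 200, 199, 198, 188, 165, 133, 117]) (np.float64(238.0), np.float64(89.5))
top (np.float64(248.0), np.float64(107.0), [255, 255, 255, 250, 211, 140, 170, 213, 233, 212, 109, 78, 78]) (np.float64(219.0), np.float64(110.5))
```

Call:
apply_moves:
  moves: "0 0 0 0 10;0 0 0 0 10;0 0 0 0 10;0 0 0 0 10;0 0 0 0 10;0 0 -1.5 0 10;0 1.5 -1.5 0 10;0 2.5 -1.5 0 10;0 2.5 0 0 10;0 2.5 0 0 10"

```text
time: 32.58
tool_pos: [0.4905, 0.2454, 0.0316]
ee_rot: [2.282, 2.159, 0.001]
ft_force: [0.5, 0.5, 2.5]
opening: 0.0141
```

```bash
python3 far2.py | tail -2;python3 -c "
from h import *
mv(TR[0],.0225,86.9)"
```

```text
scene (np.float64(253.0), np.float64(95.5), [255, 252, 243, 225, 202, 194, 196, 198, 197, 187, 165, 133, 116]) (np.float64(238.0), np.float64(92.5))
top (np.float64(128.0), np.float64(110.0), [255, 255, 255, 255, 252, 240, 181, 213, 234, 212, 109, 78, 78]) (np.float64(88.0), np.float64(124.5))
tool mm [-0.1 -3.5  9.1] spin -0.04 tilt [ 8.e-04  5.e-04 -1.e+00] f [ 0.1 -0.2  4.2] t 32.67 op 13.9
```

Call:
apply_moves:
  moves: "0 0 2 0 10;0 0 4 0 10;0 0 6 0 10;0 0 8 0 10;0 0 9 0 10;0 0 10 0 10;0 0 10 0 10"

```text
time: 33.55
tool_pos: [0.4906, 0.2453, 0.0212]
ee_rot: [2.281, 2.159, 0.002]
ft_force: [1.7, -0.0, 0.6]
opening: 0.0136
```

Call:
apply_moves:
  moves: "0 0 1 0 10;0 0 2 0 10;0 0 3 0 10;0 0 3 0 10"

```text
time: 34.05
tool_pos: [0.4907, 0.2453, 0.0209]
ee_rot: [-2.282, -2.159, -0.002]
ft_force: [-5.2, -3.2, 23.1]
opening: 0.0142
```

Run:
```python
from far2 import *
mv(TR[0],.0225,86.9)
print(end(shot('scene'),.0295))
```

```text
tool mm [-0.  -3.7 -1.6] spin -0.06 tilt [ 7.e-04  7.e-04 -1.e+00] f [-5.2 -3.2 23.1] t 34.05 op 14.2
(np.float64(251.0), np.float64(96.0), [255, 253, 247, 230, 211, 199, 196, 192, 174, 140, 118, 112, 110])
```

Call:
apply_moves:
  moves: "0 0 -2.5 0 10;0 0 -2.5 0 20;0 0 -2.5 0 40;0 0 -2.5 0 40;0 0 -2.5 0 40;0 0 -30 0 40;0 0 -80 0 40;0 0 -130 0 40;0 0 -180 0 60;0 -60 -200 0 60;0 -60 -200 0 60"

```text
time: 35.48
tool_pos: [0.4273, 0.2495, 0.2198]
ee_rot: [-2.276, -2.163, -0.003]
ft_force: [0.4, 0.1, -0.7]
opening: 0.0575
```

Run:
```python
from h import *
s=bot.observe();a=75*0;M=R.from_rotvec(s['ee_rot']).as_matrix();print(s['tool_pos'],'toolmm to start',(M.T@(np.array([.174,.652,.234])-s['tool_pos'])*1e3).round())
```

```text
[0.4273331  0.24950797 0.21978242] toolmm to start [ 389. -273.  -13.]
```

Call:
apply_moves:
  moves: "380 -250 -10 0 60;380 -250 -10 0 60;380 -250 -10 0 60;380 -250 -10 0 60;380 -250 -10 0 60;380 -250 -10 0 60;380 -250 -10 0 60;380 -250 -10 0 60;380 -250 -10 0 60;380 -250 -10 0 60"

```text
time: 36.72
tool_pos: [0.2039, 0.6399, 0.2278]
ee_rot: [2.283, 2.155, -0.001]
ft_force: [0.3, -0.2, 0.1]
opening: 0.06
```

Run:
```python
from far2 import *
T=shot('top');S=shot('scene')
for n,im in(('T',T),('S',S)):
    z=load({'T':'top0.npy','S':'scene0.npy'}[n]); print(n,end(z,.0295)[2],end(im,.0295)[2])
    d=cv2.absdiff(z['color'],im['color']).max(2); x,y,w,h={'T':(140,165,90,100),'S':(300,125,110,95)}[n]
    print('tray diff>40 px',[(int(b)+x,int(a)+y) for a,b in np.argwhere(d[y:y+h,x:x+w]>40)][:20])
M=np.zeros((600,800,3),np.uint8)
M[:315,:420]=cv2.resize(T['color'],(420,315)); M[:315,420:800]=cv2.resize(S['color'],(380,285)) if 0 else cv2.resize(S['color'],(380,315))
M[315:600,:257]=cv2.resize(T['color'][165:265,140:230],(257,285),interpolation=cv2.INTER_CUBIC)
M[315:600,260:560]=cv2.resize(S['color'][125:220,300:400],(300,285),interpolation=cv2.INTER_CUBIC)
M[315:600,560:800]=cv2.resize(S['color'][285:380,130:210],(240,285),interpolation=cv2.INTER_CUBIC)
cv2.imwrite('pics/end.png',M)
```

```text
T [255, 255, 255, 254, 247, 216, 132, 148, 195, 234, 199, 111, 71] [255, 255, 254, 254, 247, 217, 138, 152, 194, 234, 198, 110, 70]
tray diff>40 px [(205, 184), (198, 194), (197, 196), (204, 197), (204, 214), (203, 227), (200, 236)]
S [255, 252, 245, 228, 209, 199, 196, 194, 174, 142, 119, 111, 114] [254, 252, 245, 228, 208, 197, 194, 191, 171, 137, 115, 109, 110]
tray diff>40 px []
```

View pics/end.png

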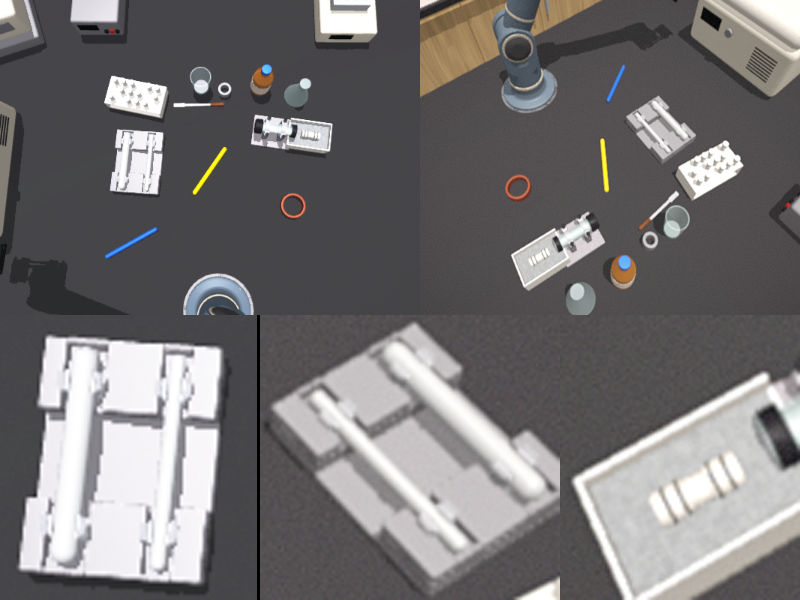

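The rod looks the same as at the start in both views, and the piston lies on the pad. Handing in.

```bash
python3 -c "
from workcell import bot
print(bot.finish_job())"
```

```text
the job is handed in; nothing more can be done
None
```

I handed the job in at about 37 s of the 67 s allowed. The piston is out of the column and lying flat on the foam pad, and the thin rod is back in its clips.

**What I did:**
- I pulled the thin rod out of its clips, levelled it on the clip lips and gripped it towards its tail.
- I lined it up with the cap hole using both cameras and pushed. I regripped once at the tail to get the nose about 22 mm past the open end.
- The highest push force I read was about 13 N. It fell to zero once the piston came free.
- I drew the rod out with one regrip, set it on the lips and re-centred it along its groove. I then pressed at its middle until the floor pushed back with about 23 N, more than both clips can resist together.

**Last checks:**
- **Rod:** in the scene view, nothing in the tray area differs from the start picture above the threshold. In the top view only seven pixels along the rod differ, and its far-end profile matches the start in both views. I take both clips to be snapped home.
- **Surroundings:** the other items look where they were, by eye in the final picture. The arm is parked clear, with force readings near zero.

**What disagreed:** my first check of the rod's position on the lips was wrong and led me to shift it 3 mm the wrong way. A better measurement showed it about 2.5 mm off, and I corrected that before pressing it in.

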